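# Shut the contact grill, refit its control knob and hold it pressed

### The arm

A 7-joint arm with a two-finger parallel gripper is mounted at the origin on the work surface. World frame = base frame: x ahead of the robot, y to its left, z up, the work surface at z = 0. Lengths are in m, angles in rad, forces in N, time in s.
With the tool pointing down it reaches from about 0.4 to 0.85 m from the base axis. Payload 4.5 kg.
Tool frame: the origin (TCP) lies between the finger pads; the fingertips stand 11 mm ahead of it and the grasp point (between the pads) lies 8 mm behind it; z points along the fingers, y is the direction in which the jaws open and shut (so a half turn about z gives the same grasp; the last joint's range is limited). The gripper opens to 88 mm and grips with 3 to 60 N. Pads are 18 mm wide; open, the fingers measure 123 mm over their backs; the gripper's body (75 mm by 187 mm) begins 45 mm behind the grasp point.
Start: joints at [-1.301, 0.689, -0.195, 1.565, 0.157, 0.902, -0.215], TCP at [0.146, 0.608, 0.25] pointing down, gripper open.
Joint ranges: [-3.01, 3.01], [-0.46, 2.08], [-1.47, 1.51], [0.13, 2.56], [-1, 4.14], [0.04, 2.09], [-2.66, 2.66]. Speed limits (rad/s): [2.57, 2.57, 3.14, 3.14, 3.14, 3.14, 3.14].

### API

Orientations are given as a unit quaternion [w, x, y, z].
In Python, from cell import manip, eyes gives the robot as it stands.
- The arm moves only by the tool move_arm, never from a script. Its argument "plan" is a list of rows, each a list of 5 numbers: the closure, from 0 (fully open) to 1 (shut), then the shift along the tool's x, y, z in cm, then the turn about the tool's z in rad. A call has 1 to 10 rows; each row is the pose to reach, as a shift and turn from the pose measured when the call began, along the tool's axes at that moment; what a row does not reach only later rows make up. A row lasts 1/8 s, in which the tool goes at most 62.5 mm and 10.7 degrees, less where a joint would pass 70% of its speed; a pose out of reach is approached as far as the arm can. A call with a gripper value outside its range is refused whole. The fingers move at their own pace and stop on an object; the grip force is fixed at half the most. Time passes only in rows, so rows that repeat a pose let the fingers close. It gives the time, the measured TCP pose, the force and the opening at its end, in the units of the state.
- manip.state(): the state, without advancing time (a new reading comes with each control period).
- eyes.get_image(name): name is "side" or "top" or "wrist"; returns (picture, depth): 400x640x3 uint8, red, green, blue; 400x640 float32, m along the optical axis (not along the pixel's ray), 0 where there is no reading.
- eyes.calibration(name): a dict with "fx", "fy", "cx", "cy" (pixels), "rvec" (rotation vector, rad) and "tvec" (3), from world to camera coordinates, as OpenCV has them; the wrist camera has in their place "T_tool_cam" (4x4, takes a point from camera to tool coordinates, whose origin is the TCP and whose axes are the flange's). Camera axes: x right, y down, z forward; pixel columns grow to the right and rows downward; lengths in m; the calibration is good to about 2 mm. A picture is of the moment at which its call begins: read the wrist's pose just before it. calibration takes no time and is no camera call.
- manip.sign_off(): hands the job in, once; it reports no verdict.
The state is a dict: "time_s": time; "joint_pos": joint angles; "joint_velocities": joint speeds; "tau": joint torques, N m; "ee_pos": TCP position; "orientation": TCP orientation; "contact_force": force on the tool from outside, world axes, zero at the start; "ft_torque": the same for the moment, N m; "grip_width": finger opening in m.
Only numpy, scipy, OpenCV 4.12 (cv2) and the standard library are available. Lean on these libraries where they do the work, as an engineer would, in place of code of your own. Each camera call takes 0.05 s, during which the arm holds its last target.

### The job

First lower the contact grill's open lid gently until it is fully shut. Then pick up the loose round control knob from the worktop, turn it so that the flat in its bore matches the flat of the D-shaped shaft on the grill's control deck, and push it fully home on the shaft. Finish while holding the knob and keeping it pressed down, with the sprung shaft pushed in to its stop; do not let go, and leave the food, dishes and other things where they are.

Things in the scene. Friction and masses are not known exactly. Their poses are not given: they have to be found in the camera images.
- grill: steel contact grill, fixed, 260 deep (x) by 360 wide (y) by 65 mm high. Origin: centre of its underside; x points away from its front, y to its left, z up. Plates and hinged lid (240 x 240 mm, top at 107 mm when shut) are on its +y side; the flat control deck (top at 65 mm) is the 120 mm wide strip on its -y side, with the knob shaft 60 mm from the lid's edge
- grill_lid (a joint): lid angle in rad: 0 shut, grows as it opens (limit 1.3). The hinge is stiff: the lid stays where it is left and must be pushed down, with up to about 5 N at the handle bar
- lid_handle (a point): centre of the lid's straight black handle bar, 18 mm thick, 130 mm long, parallel to the hinge; its centre line 40 mm in front of the lid. 280 mm from the hinge line along the lid and 20 mm above the hinge line when shut (height 92 mm then)
- lid_hinge (a point): middle of the lid's hinge line at the rear edge of the grill, 72 mm above the worktop; the hinge line runs along the grill's y
- shaft_tip (a point): centre of the top end of the upright steel D-shaft: 14 mm diameter, one flat 3 mm from the axis, last 2.5 mm tapered. x points from the axis to the flat, z up; 100 mm above the worktop when not pressed, 29 mm out of its bezel. It cannot turn, only go down (shaft)
- control: round aluminium bezel on the control deck around the shaft, 68 mm across, 6 mm high; origin on the shaft's axis at the deck's top, x towards the shaft's flat. A black pointer mark at its rim lies on the same side as the flat
- shaft (a joint): how far the shaft is pressed down, in m: 0 up, 0.005 at its stop. A spring holds it up: 5 N to start it moving, 10 N at the stop
- knob: loose black round knob standing on the worktop, 40 mm diameter, 30 mm high, 50 g; a bright pointer ridge (4 mm high) on top runs from the centre to the rim on its +x side. Origin: centre of its underside, z up. D-bore from below: 20 mm deep, 16 mm diameter, one flat 4 mm from the axis on the +x side (under the ridge), 2.5 mm chamfer
- knob_bore (a point): closed inner end of the knob's bore, on its axis, 20 mm above its underside, axes as the knob's. The knob goes on only with its x the way of the shaft's x (about 8 degrees of play); fully home this point meets the shaft's tip, the underside 9 mm above the bezel, 4 mm with the shaft at its stop
- board: dark wooden cutting board, fixed, 340 x 240 x 22 mm, origin centre of underside; bystander
- lemon_half_a: half lemon, 62 mm across, 38 mm high, flat side down on the worktop in front of the grill, origin under its centre; bystander
- lemon_half_b: half lemon like the other, on the cutting board; bystander
- prep_bowl: small white bowl, 100 mm across, 45 mm high, on the cutting board, origin under its centre; bystander
- carrot: carrot lying on the worktop, 170 mm long, 31 mm thick, origin under its middle; bystander
- jar_lid: flat brass jar lid, 56 mm across, 14 mm high, on the worktop, origin under its centre; bystander, not the knob
- ramekin: small white ramekin, 76 mm across, 40 mm high, origin under its centre; bystander
- oil_bottle: small green oil bottle, 60 mm across, 110 mm high, standing, origin under its centre; bystander
Mind the look-alikes: they are no part of the job. Several things have the shape of the knob; the one meant has the colours described above.

How it is judged:
By the outcome, as a careful person would: the job done as asked, in the order asked, and still so for the second after the job is handed in, while the arm keeps its last pose, push and grip.
It also fails if it takes over 56 s, if anything falls off the work surface, if the arm or the gripper's body presses on something with over 40 N, if the wrist force passes 120 N, or if a joint passes its speed limit or range.

## Working session

There is one attempt and no reset: what is moved stays moved. The work goes in short steps, Python scripts to look and compute and a tool call to move; the robot and the scene stay as the last step left them, time stands still between calls to the robot, and variables do not carry over. Pictures are saved under pics/ and viewed, and the job is handed in when it is done.

Besides the shell and the picture viewer there is one more tool, called as name(argument=value, ...), one argument or row to a line, values as JSON. move_arm: Moves the arm, as the interface text tells. Its arguments: {"type":"object","properties":{"plan":{"type":"array","items":{"type":"array","items":{"type":"number"}}}},"required":["plan"]}

```bash
mkdir -p pics; ls; cat > h.py <<'E'
import numpy as np, cv2
from scipy.spatial.transform import Rotation as R
from cell import manip, eyes
def st():
    s=manip.state(); return s
def shot(name,fn,scale=1):
    s=manip.state(); im,d=eyes.get_image(name)
    np.savez('pics/'+fn+'.npz',im=im,d=d,p=np.array(s['ee_pos']),q=np.array(s['orientation']))
    cv2.imwrite('pics/'+fn+'.png',cv2.cvtColor(im,cv2.COLOR_RGB2BGR))
    return im,d,s
def cw(name,p=None,q=None):
    c=eyes.calibration(name)
    K=(c['fx'],c['fy'],c['cx'],c['cy'])
    if name=='wrist':
        T=np.eye(4);T[:3,:3]=R.from_quat(np.r_[q[1:],q[0]]).as_matrix();T[:3,3]=p
        return K,T@np.array(c['T_tool_cam'])
    T=np.eye(4);T[:3,:3]=R.from_rotvec(np.ravel(c['rvec'])).as_matrix();T[:3,3]=np.ravel(c['tvec'])
    return K,np.linalg.inv(T)
def cloud(name,fn):
    z=np.load('pics/'+fn+'.npz');K,T=cw(name,z['p'],z['q'])
    d=z['d'];v,u=np.mgrid[0:d.shape[0],0:d.shape[1]]
    P=np.stack([(u-K[2])/K[0]*d,(v-K[3])/K[1]*d,d],-1)
    W=P@T[:3,:3].T+T[:3,3]; W[d==0]=np.nan
    return z['im'],W
def crop(fn,u0,u1,v0,v1,k,out):
    im=cv2.imread('pics/'+fn+'.png')[v0:v1,u0:u1]
    cv2.imwrite('pics/'+out+'.png',cv2.resize(im,None,fx=k,fy=k,interpolation=cv2.INTER_CUBIC))
E
python3 - <<'E'
from h import *
for n in('side','top','wrist'): shot(n,n+'0')
s=st();print({k:np.round(v,3).tolist() for k,v in s.items()})
for n in('side','top'): print(n,cw(n)[1].round(3).tolist(),cw(n)[0])
print(eyes.calibration('wrist'))
E
```

```text
pics
{'time_s': 0.15, 'joint_pos': [-1.301, 0.69, -0.195, 1.566, 0.157, 0.902, -0.215], 'joint_velocities': [0.0, -0.003, 0.001, -0.004, 0.0, -0.001, 0.001], 'tau': [-0.003, -52.785, -1.269, -15.358, -0.052, 0.004, 0.0], 'ee_pos': [0.146, 0.607, 0.249], 'orientation': [-0.0, 0.118, 0.993, -0.001], 'contact_force': [0.258, 0.854, 0.175], 'ft_torque': [0.046, 0.009, -0.05], 'grip_width': 0.088}
side [[0.94, -0.247, 0.237, 0.243], [-0.342, -0.679, 0.649, -0.823], [0.001, -0.691, -0.723, 0.996], [0.0, 0.0, 0.0, 1.0]] (380.9857221705372, 380.9857221705372, 316.01048592981203, 201.15017707035827)
top [[-0.019, -0.985, 0.171, 0.294], [-1.0, 0.017, -0.012, 0.024], [0.009, -0.171, -0.985, 1.533], [0.0, 0.0, 0.0, 1.0]] (411.38415081271205, 411.38415081271205, 326.07149712700556, 202.87879519346916)
{'fx': 342.71767983905306, 'fy': 342.71767983905306, 'cx': 323.18995188379955, 'cy': 196.18382255039364, 'T_tool_cam': array([[-3.43192191e-04, -9.49374204e-01, -3.14147262e-01,
         8.29637025e-02],
       [ 9.99999921e-01, -2.62987352e-04, -2.97690819e-04,
         7.86742312e-04],
       [ 2.00003228e-04, -3.14147339e-01,  9.49374220e-01,
        -1.36619649e-01],
       [ 0.00000000e+00,  0.00000000e+00,  0.00000000e+00,
         1.00000000e+00]])}
```

View pics/top0.png

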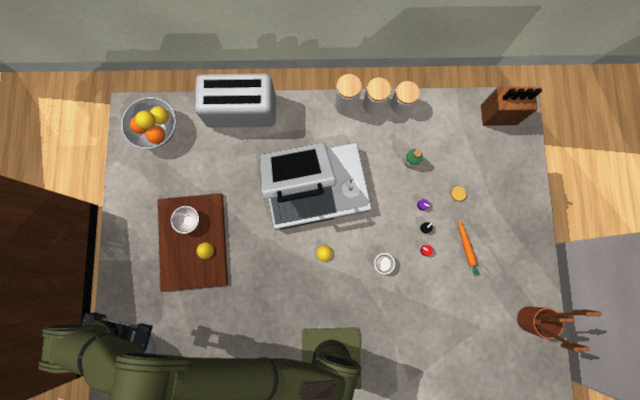

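View pics/side0.png

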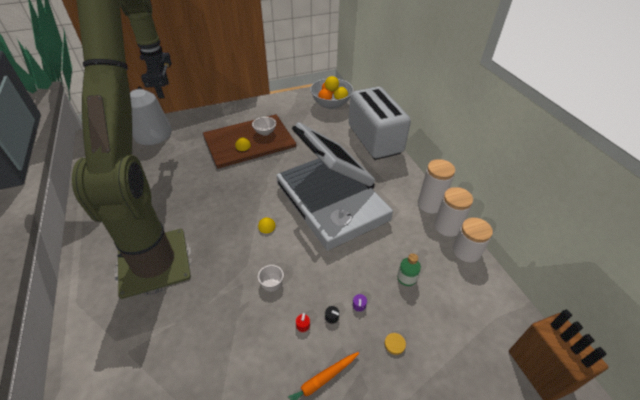

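View pics/wrist0.png

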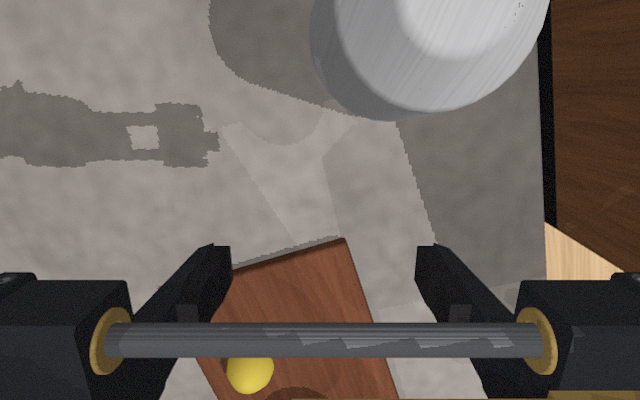

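Top view: three knob-shaped things, purple (424,204), black (427,227) and red (427,250), plus the brass jar lid (459,193). By description the black one is the knob. The grill is around (315,185) with its lid open, handle near (300,195) and shaft near (350,187). I'll check this in crops and measure.

```bash
python3 - <<'E'
from h import *
a=cv2.imread('pics/top0.png');b=cv2.imread('pics/side0.png')
c=lambda i,u0,u1,v0,v1:cv2.resize(i[v0:v1,u0:u1],(400,300),interpolation=cv2.INTER_CUBIC)
o=np.vstack([np.hstack([c(a,400,460,195,240),c(b,290,390,275,350)]),np.hstack([c(a,255,375,140,230),c(b,270,400,120,250)])])
cv2.imwrite('pics/c0.png',o)
for n in('top','side'):
    im,W=cloud(n,n+'0')
    hsv=cv2.cvtColor(im,cv2.COLOR_RGB2HSV)
    # dark knob
    r=(410,445,215,240) if n=='top' else (320,345,300,328)
    m=np.zeros(im.shape[:2],bool);m[r[2]:r[3],r[0]:r[1]]=1
    k=m&(W[...,2]>0.022)
    print(n,'knob',k.sum(),np.nanmean(W[k],0).round(4),np.nanmin(W[k],0).round(4),np.nanmax(W[k],0).round(4))
    w=m&(W[...,2]<.008); print(' table z',np.nanmedian(W[w][:,2]))
im,W=cloud('top','top0')
deck=(abs(W[...,2]-.065)<.004)
ys,xs=np.where(deck&(np.arange(640)[None]>255)&(np.arange(640)[None]<375)&(np.arange(400)[:,None]>135)&(np.arange(400)[:,None]<235))
print(len(xs));print(cv2.minAreaRect(W[ys,xs,:2].astype(np.float32)))
for p in [(350,187),(347,181),(300,195),(315,190),(285,200),(335,147),(265,150),(360,146),(369,211),(275,226)]:
    print(p,W[p[1],p[0]].round(3))
E
```

```text
top knob 91 [ 0.4605 -0.3636  0.0292] [ 0.4435 -0.3816  0.0222] [ 0.4783 -0.3455  0.0363]
 table z -0.0007197459153563956
side knob 165 [ 0.4583 -0.3666  0.0282] [ 0.4393 -0.3855  0.0223] [ 0.48   -0.3454  0.0351]
 table z -0.001760663045600963
2297
((0.6193613409996033, 0.041534557938575745), (0.2591632604598999, 0.35900935530662537), 10.376473426818848)
(350, 187) [ 0.6   -0.079  0.095]
(347, 181) [ 0.629 -0.071  0.067]
(300, 195) [0.538 0.09  0.279]
(315, 190) [0.552 0.043 0.285]
(285, 200) [0.523 0.137 0.279]
(335, 147) [ 0.761 -0.03   0.061]
(265, 150) [0.772 0.238 0.   ]
(360, 146) [ 0.783 -0.13  -0.003]
(369, 211) [ 0.526 -0.155  0.001]
(275, 226) [nan nan nan]
```

View pics/c0.png

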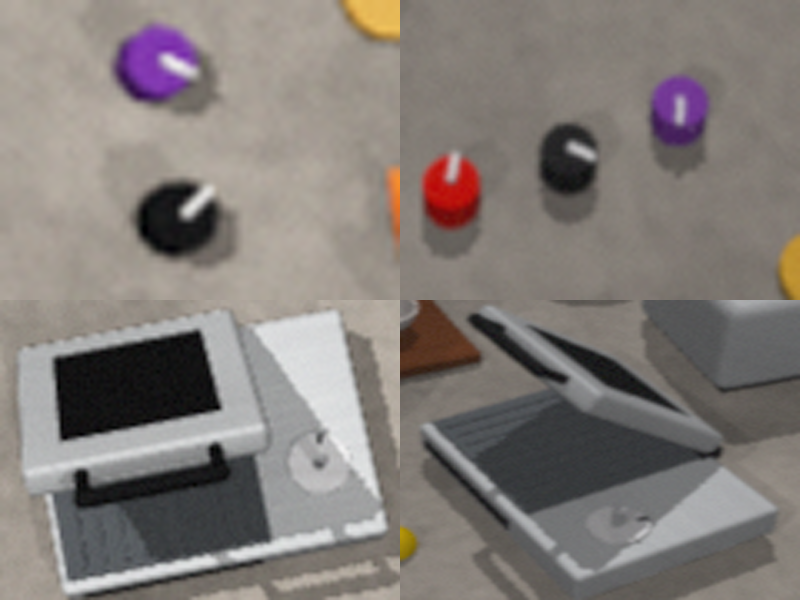

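The crop confirms it: the middle knob is black with a bright ridge, and the others are purple and red. The depth data put the handle at about (0.536, 0.087, 0.27), lid angle about 0.69, and grill yaw about +10.4°. Next I'll move above the handle with the fingers shut and the jaws along the bar.

move_arm(
  plan=[
    [1,-3,-3,-6,-0.1],
    [1,-8,-7,-12,-0.2],
    [1,-13,-11,-15,-0.3],
    [1,-18,-15,-15,-0.42],
    [1,-23,-19,-15,-0.42],
    [1,-28,-23,-15,-0.42],
    [1,-33,-27,-15,-0.42],
    [1,-38,-31,-15,-0.42],
    [1,-43,-35,-15,-0.42],
    [1,-46,-38,-15,-0.42],
  ],
)

```text
time_s: 1.4
ee_pos: [0.49, 0.151, 0.3995]
orientation: [-0.0, -0.092, 0.996, -0.001]
contact_force: [0.4, 0.5, 0.1]
grip_width: 0.0005
```

```bash
python3 - <<'E'
from h import *
shot('wrist','w1')
s=st();print({k:np.round(v,3).tolist() for k,v in s.items()})
E
```

```text
{'time_s': 1.45, 'joint_pos': [-0.209, 0.381, -0.244, 1.663, 0.111, 1.111, 1.255], 'joint_velocities': [-0.057, -0.014, 0.017, 0.045, 0.013, -0.004, -0.19], 'tau': [-13.698, -43.515, -12.322, -16.366, -2.693, 0.181, 0.147], 'ee_pos': [0.495, 0.141, 0.399], 'orientation': [0.001, -0.085, 0.996, -0.004], 'contact_force': [3.797, -6.036, -0.5], 'ft_torque': [-0.296, -0.271, -0.002], 'grip_width': 0.0}
```

View pics/w1.png

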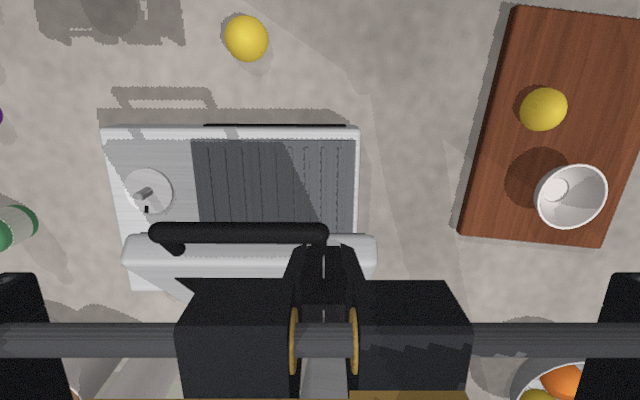

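Wrist view: the handle bar runs from (155,233) to (325,233), the bezel is at (148,190), its black pointer mark at (146,209) and the shaft at (145,193). Now measuring the bar, shaft and mark.

```bash
python3 - <<'E'
from h import *
im,W=cloud('wrist','w1')
# bar
m=np.zeros(im.shape[:2],bool);m[222:246,150:285]=1
k=m&(im.max(-1)<60)&(W[...,2]>.2)
P=W[k];print(len(P),P.mean(0),np.percentile(P,[2,98],axis=0).round(4))
r=cv2.minAreaRect(P[:,:2].astype(np.float32));print(r)
c,sz=P.mean(0),np.linalg.svd(P-P.mean(0),full_matrices=False)[2];print(sz[0],np.degrees(np.arctan2(sz[0][1],sz[0][0])))
for p in [(160,233),(200,230),(240,230),(280,230),(145,188),(146,209),(140,178),(165,195),(143,195)]: print(p,W[p[1],p[0]].round(4),im[p[1],p[0]])
# shaft
s=np.zeros(im.shape[:2],bool);s[165:220,115:180]=1
t=s&(W[...,2]>.085)&(W[...,2]<.11);print('shaft',t.sum(),W[t].mean(0))
t=s&(abs(W[...,2]-.071)<.003);print('bez',t.sum(),cv2.minEnclosingCircle(W[t][:,:2].astype(np.float32)),W[t].mean(0))
crop('w1',105,195,150,225,8,'c1')
E
```

```text
2872 [0.53576518 0.07393632 0.28519606] [[0.5222 0.0243 0.277 ]
 [0.5527 0.1252 0.2887]]
((0.5445303916931152, 0.07574931532144547), (0.03433491662144661, 0.10852418839931488), 12.509295463562012)
[-0.19775052  0.98019734  0.01038783] 101.40606970094129
(160, 233) [0.544  0.0298 0.2864] [44 43 47]
(200, 230) [0.5358 0.0608 0.286 ] [36 35 34]
(240, 230) [0.5302 0.092  0.2855] [38 39 38]
(280, 230) [0.5242 0.1234 0.2859] [42 41 44]
(145, 188) [ 0.5902 -0.0813  0.0811] [114 115 116]
(146, 209) [ 0.6248 -0.0826  0.074 ] [29 26 31]
(140, 178) [ 0.5803 -0.093   0.0719] [182 180 182]
(165, 195) [ 0.5984 -0.0567  0.0738] [178 177 177]
(143, 195) [ 0.5935 -0.0751  0.0991] [90 89 91]
shaft 121 [ 0.59461221 -0.07856997  0.09674228]
bez 1597 ((0.6008598804473877, -0.08405288308858871), 0.06010883301496506) [ 0.59580606 -0.07989378  0.07220448]
```

View pics/c1.png

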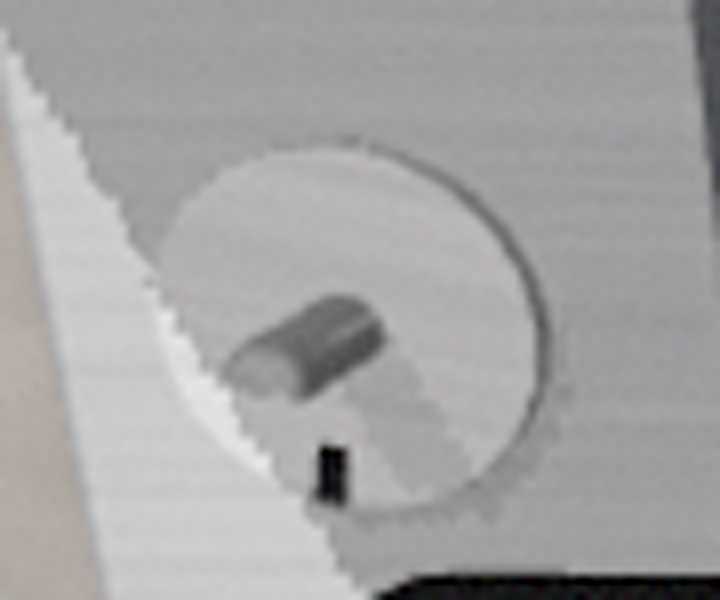

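move_arm(
  plan=[
    [1,-1.5,-3,2,0],
    [1,-3,-6,4,0],
    [1,-3,-6,6,0],
    [1,-3,-6,7.5,0],
    [1,-3,-6,7.5,0],
    [1,-3,-6,7.5,0],
  ],
)

```text
time_s: 2.2
ee_pos: [0.5352, 0.0864, 0.3252]
orientation: [0.001, -0.085, 0.996, -0.004]
contact_force: [-0.1, 0.6, 0.3]
grip_width: 0.0005
```

```bash
python3 - <<'E'
from h import *
shot('wrist','w2');shot('top','top2')
s=st();print({k:np.round(v,4).tolist() for k,v in s.items()})
im,W=cloud('wrist','w2');print(eyes.get_image)
for p in [(100,233),(200,230),(250,230)]: print(W[p[1],p[0]].round(4))
E
```

```text
{'time_s': 2.3, 'joint_pos': [-0.1093, 0.49, -0.2236, 1.7163, 0.1403, 0.9486, 1.3521], 'joint_velocities': [0.0013, -0.0008, 0.0007, 0.001, 0.0005, 0.0, 0.001], 'tau': [0.0115, -43.2675, -1.1144, -15.8468, 0.0376, 0.0835, 0.0001], 'ee_pos': [0.5354, 0.0864, 0.3255], 'orientation': [0.0018, -0.0852, 0.9964, -0.0043], 'contact_force': [-0.1124, 0.8947, -0.0438], 'ft_torque': [0.0797, 0.0099, -0.0157], 'grip_width': 0.0001}
<function make.<locals>.drawn_camera at 0x7f35084b8b80>
[ 0.7177 -0.2179  0.0026]
[ 0.6539 -0.0515  0.0678]
[0.5374 0.0462 0.2868]
```

View pics/w2.png

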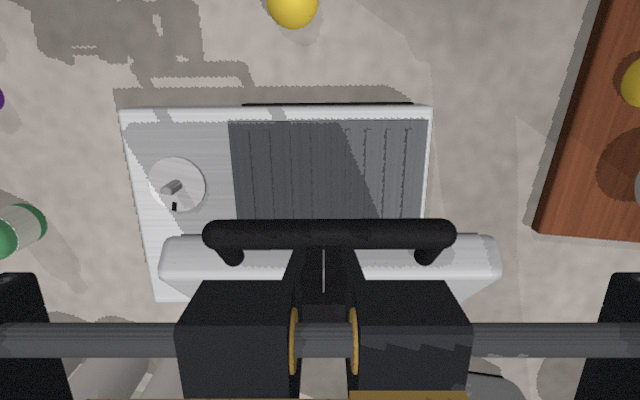

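```bash
python3 - <<'E'
from h import *
im,W=cloud('wrist','w2')
m=np.zeros(im.shape[:2],bool);m[212:252,200:290]=1;m[212:252,365:460]=1
k=m&(im.max(-1)<65)&(W[...,2]>.255)&(W[...,2]<.3)
g=np.array([.984,.18]);h=np.array([-.18,.984])
z=np.load('pics/w2.npz');q=W[k];xg=(q[:,:2]-z['p'][:2])@g;yg=(q[:,:2]-z['p'][:2])@h
print(k.sum(),np.percentile(xg,[1,10,50,90,99]).round(4),np.percentile(yg,[1,99]).round(4))
for a in np.arange(-.02,.03,.003):
    s=(xg>a)&(xg<=a+.003); print(a.round(3),s.sum(),np.median(q[s,2]).round(4) if s.any() else 0)
im,W=cloud('top','top2')
m=(W[...,2]>.25)&(W[...,2]<.30)&(im.max(-1)<60);v,u=np.where(m);s=(u>255)&(u<340)&(v>150)&(v<210);q=W[v[s],u[s]];print(s.sum(),np.median(q,0),((q[:,:2]-z['p'][:2])@g).round(3)[:40])
E
```

```text
5316 [-0.0079 -0.0072 -0.0023  0.0053  0.0137] [-0.066   0.0731]
-0.02 0 0
-0.017 0 0
-0.014 0 0
-0.011 25 0.28
-0.008 1606 0.2827
-0.005 1123 0.2864
-0.002 963 0.2875
0.001 797 0.2877
0.004 567 0.2867
0.007 155 0.285
0.01 17 0.2778
0.013 31 0.2755
0.016 15 0.2696
0.019 12 0.2634
0.022 5 0.2587
0.025 0 0
0.028 0 0
21 [0.54460985 0.15417703 0.26928066] [ 0.034  0.033  0.033  0.031  0.029  0.029  0.028  0.028  0.026  0.024
  0.022  0.022  0.02   0.019  0.018 -0.004 -0.003 -0.004 -0.004 -0.004
 -0.005]
```

```bash
python3 -c "
import numpy as np
for a in np.arange(.829,.05,-.0316): print(round(a,3),(28.07*(np.cos(a)-np.cos(.829))).round(2),(2.65+28.07*(np.sin(.829)-np.sin(a))).round(2))"
```

```text
0.829 0.0 2.65
0.797 0.64 3.26
0.766 1.27 3.89
0.734 1.87 4.54
0.703 2.46 5.21
0.671 3.02 5.89
0.639 3.56 6.6
0.608 4.08 7.32
0.576 4.57 8.05
0.545 5.04 8.8
0.513 5.49 9.57
0.481 5.92 10.35
0.45 6.31 11.14
0.418 6.69 11.95
0.387 7.03 12.76
0.355 7.36 13.59
0.323 7.65 14.42
0.292 7.92 15.27
0.26 8.16 16.12
0.229 8.38 16.98
0.197 8.56 17.85
0.165 8.72 18.72
0.134 8.85 19.6
0.102 8.96 20.48
0.071 9.04 21.36
```

move_arm(
  plan=[
    [1,0,0.2,1.2,0],
    [1,0,0.4,2.1,0],
    [1,0,0.5,2.7,0],
    [1,0.6,0.5,3.3,0],
    [1,1.3,0.5,3.9,0],
    [1,1.9,0.5,4.5,0],
    [1,2.5,0.5,5.2,0],
    [1,3.0,0.5,5.9,0],
  ],
)

```text
time_s: 3.3
ee_pos: [0.5038, 0.0856, 0.2658]
orientation: [0.001, -0.085, 0.996, -0.005]
contact_force: [-4.0, 0.5, 4.9]
grip_width: 0.0002
```

```bash
python3 - <<'E'
from h import *
shot('wrist','w3')
s=st();print({k:np.round(v,4).tolist() for k,v in s.items()})
E
```

```text
{'time_s': 3.35, 'joint_pos': [-0.1268, 0.5215, -0.2134, 1.8875, 0.1685, 0.7519, 1.3053], 'joint_velocities': [0.0008, 0.0045, -0.0005, -0.0266, 0.0013, 0.0187, 0.0088], 'tau': [0.2497, -43.2528, -0.7541, -14.55, 0.1807, -0.0677, -0.0004], 'ee_pos': [0.5029, 0.0853, 0.2649], 'orientation': [-0.0001, -0.0853, 0.9963, -0.0047], 'contact_force': [-1.8758, -0.386, 0.3526], 'ft_torque': [0.0602, 0.1969, 0.0299], 'grip_width': 0.0005}
```

View pics/w3.png

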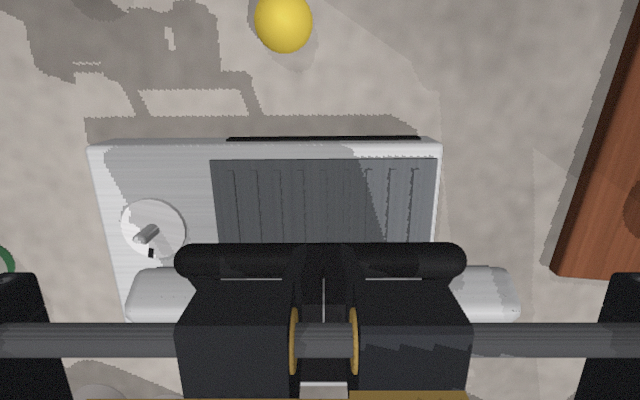

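The lid follows, with about 5 N and the bar staying under the fingertips. Continuing the arc.

move_arm(
  plan=[
    [1,0.5,0,0.7,0],
    [1,1.0,0,1.4,0],
    [1,1.5,0,2.1,0],
    [1,1.9,0,2.9,0],
    [1,2.4,0,3.6,0],
    [1,2.8,0,4.4,0],
    [1,3.2,0,5.2,0],
    [1,3.6,0,6.0,0],
    [1,3.9,0,6.8,0],
    [1,4.2,0,7.6,0],
  ],
)

```text
time_s: 4.6
ee_pos: [0.4615, 0.0774, 0.1884]
orientation: [-0.0, -0.085, 0.996, -0.005]
contact_force: [-0.5, -0.3, 1.9]
grip_width: 0.0
```

```bash
python3 - <<'E'
from h import *
shot('wrist','w4')
s=st();print({k:np.round(v,4).tolist() for k,v in s.items()})
E
```

```text
{'time_s': 4.65, 'joint_pos': [-0.1636, 0.5969, -0.1672, 2.0916, 0.2267, 0.4738, 1.2366], 'joint_velocities': [0.0028, -0.0079, -0.0068, -0.0188, -0.0092, 0.0375, 0.0113], 'tau': [0.0208, -43.4107, -0.5184, -9.4031, 0.0342, 0.022, 0.0013], 'ee_pos': [0.4608, 0.0772, 0.1876], 'orientation': [-0.0009, -0.0854, 0.9963, -0.0048], 'contact_force': [-0.1426, -0.8482, -0.0907], 'ft_torque': [-0.0059, 0.0604, 0.0083], 'grip_width': 0.0002}
```

View pics/w4.png

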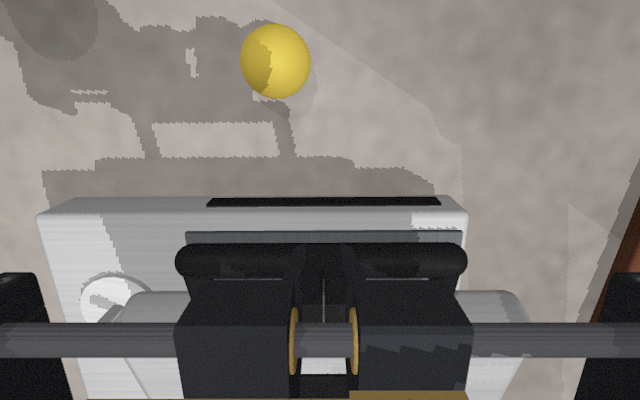

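move_arm(
  plan=[
    [1,0.3,0,0.8,0],
    [1,0.6,0,1.6,0],
    [1,0.8,0,2.5,0],
    [1,1.0,0,3.3,0],
    [1,1.2,0,4.1,0],
    [1,1.3,0,5.0,0],
    [1,1.4,0,5.8,0],
    [1,1.5,0,6.6,0],
    [1,1.6,0,7.2,0],
    [1,1.6,0,7.6,0],
  ],
)

```text
time_s: 5.9
ee_pos: [0.4449, 0.0737, 0.1117]
orientation: [-0.001, -0.085, 0.996, -0.005]
contact_force: [-5.6, 0.3, 42.6]
grip_width: 0.0006
```

```bash
python3 - <<'E'
from h import *
shot('side','s5')
s=st();print({k:np.round(v,4).tolist() for k,v in s.items()})
crop('s5',240,420,110,260,4,'c5')
E
```

```text
{'time_s': 5.95, 'joint_pos': [-0.2242, 0.7343, -0.0786, 2.1957, 0.2821, 0.225, 1.1836], 'joint_velocities': [0.0039, -0.0152, -0.0041, -0.0007, -0.0028, 0.0119, 0.0034], 'tau': [0.2576, -35.1895, 0.7539, -4.5337, 0.1052, -0.7182, -0.0102], 'ee_pos': [0.4449, 0.0737, 0.1121], 'orientation': [-0.0007, -0.0854, 0.9963, -0.005], 'contact_force': [-2.7459, 0.1334, 12.7046], 'ft_torque': [-0.0302, 0.4443, -0.0264], 'grip_width': 0.0003}
```

View pics/c5.png

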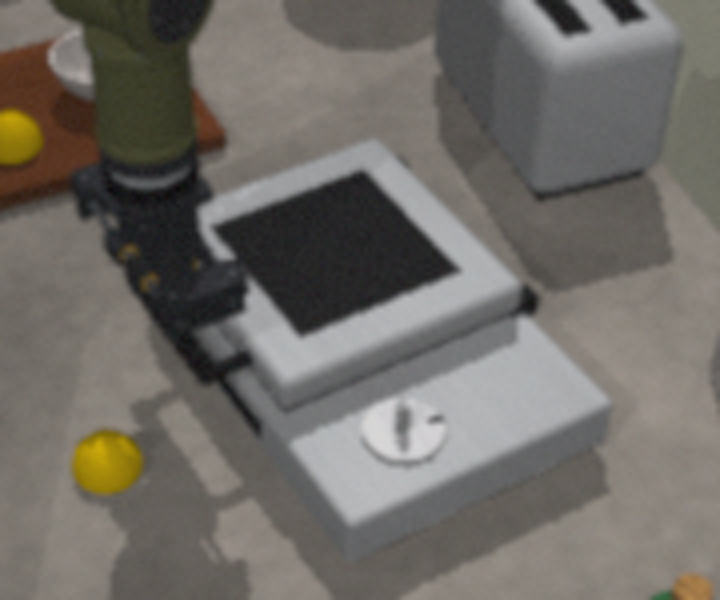

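The lid is shut: the fingertip height of 0.101 equals the bar top at 0.092 + 0.009, the push met a hard stop, and the crop shows the lid flat. Next I'll rise and look at the shaft from the wrist.

move_arm(
  plan=[
    [1,0,0,-2,0],
    [1,0,0,-7,0],
    [0.5,-2,-3,-12,0],
    [0.3,-6,-8,-15,0],
    [0.3,-9,-13,-16,0],
    [0.3,-9.7,-17.3,-16,0],
    [0.3,-9.7,-17.3,-16,0],
    [0.3,-9.7,-17.3,-16,0],
    [0.3,-9.7,-17.3,-16,0],
  ],
)

```text
time_s: 7.08
ee_pos: [0.5695, -0.0768, 0.2735]
orientation: [-0.001, -0.087, 0.996, -0.005]
contact_force: [-0.2, 0.5, 0.1]
grip_width: 0.0615
```

```bash
python3 - <<'E'
from h import *
shot('wrist','w6')
s=st();print({k:np.round(v,4).tolist() for k,v in s.items()})
E
```

```text
{'time_s': 7.125, 'joint_pos': [0.1994, 0.5969, -0.2525, 1.691, 0.1956, 0.8791, 1.6078], 'joint_velocities': [0.0021, -0.0021, 0.0039, -0.0058, 0.0003, 0.0005, 0.0026], 'tau': [0.2972, -47.7043, -1.5515, -14.9171, 0.0596, 0.0855, -0.0019], 'ee_pos': [0.5696, -0.0769, 0.2735], 'orientation': [-0.0009, -0.0867, 0.9962, -0.0046], 'contact_force': [-0.4294, 0.0798, -0.746], 'ft_torque': [0.0313, -0.0441, 0.0076], 'grip_width': 0.0616}
```

View pics/w6.png

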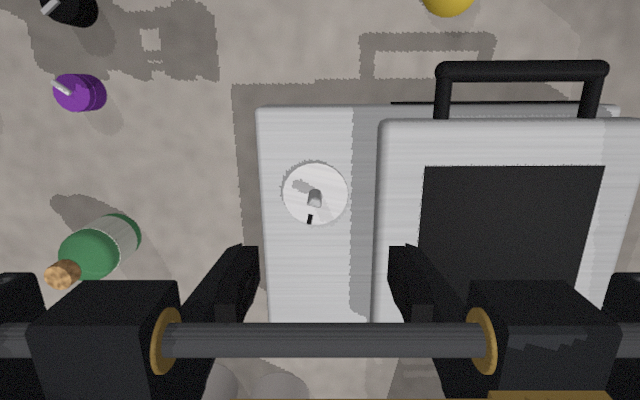

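The lid lies shut with the handle at (522,70). The bezel is centred at (314,193), the mark at (309,218) and the shaft at (315,198). Measuring by ray-plane intersection.

```bash
cat >> h.py <<'E'
def ray(name,fn,u,v,zp):
    z=np.load('pics/'+fn+'.npz');K,T=cw(name,z['p'],z['q'])
    u=np.asarray(u,float);v=np.asarray(v,float)
    d=np.stack([(u-K[2])/K[0],(v-K[3])/K[1],np.ones_like(u)],-1)@T[:3,:3].T
    o=T[:3,3];t=(zp-o[2])/d[...,2]
    return o+d*t[...,None]
E
python3 - <<'E'
from h import *
im,W=cloud('wrist','w6')
g=im.astype(int).sum(-1)/3
sub=np.zeros(g.shape,bool);sub[155:232,275:355]=1
print('bez z',np.nanmedian(W[185:195,325:340,2]),'deck',np.nanmedian(W[140:155,280:340,2]),'table',np.nanmedian(W[100:150,200:230,2]),'lidtop',np.nanmedian(W[180:230,450:500,2]))
# bezel via white brightness or height
m=sub&(abs(W[...,2]-np.nanmedian(W[185:195,325:340,2]))<.0035)
n,l,s_,c=cv2.connectedComponentsWithStats(m.astype(np.uint8));i=1+np.argmax(s_[1:,4]);
cs,_=cv2.findContours((l==i).astype(np.uint8),cv2.RETR_EXTERNAL,cv2.CHAIN_APPROX_NONE)
p=max(cs,key=len)[:,0]
Q=ray('wrist','w6',p[:,0],p[:,1],.071)
from scipy.optimize import least_squares
r=least_squares(lambda x:np.hypot(Q[:,0]-x[0],Q[:,1]-x[1])-.034,[.6,-.08],loss='soft_l1',f_scale=.001)
f=least_squares(lambda x:np.hypot(Q[:,0]-x[0],Q[:,1]-x[1])-x[2],[.6,-.08,.034],loss='soft_l1',f_scale=.001)
print('bezel fit',r.x,f.x,np.std(r.fun))
k=sub&(g<60); v,u=np.where(k); v,u=v[v>205],u[v>205];print('mark px',len(u),u.mean(),v.mean())
M=ray('wrist','w6',u,v,.071).mean(0);print('mark',M, 'yaw',np.degrees(np.arctan2(*(M[:2]-f.x[:2])[::-1])),'rad',np.hypot(*(M[:2]-f.x[:2])))
t=sub&(W[...,2]>.093)&(W[...,2]<.108);v,u=np.where(t);print('tip px',len(u),u.mean(),v.mean(),W[t].mean(0),ray('wrist','w6',[u.mean()],[v.mean()],.1))
crop('w6',270,360,155,230,8,'c6')
E
```

```text
bez z 0.07287684043475456 deck 0.06670242366331083 table 0.001799396098820294 lidtop 0.1101699078664668
bezel fit [ 0.59770044 -0.08122124] [ 0.59768462 -0.08121709  0.03348661] 0.00032256876650889235
mark px 32 309.15625 218.96875
mark [ 0.62601103 -0.08282781  0.071     ] yaw -3.254505382348983 rad 0.028372163431200383
tip px 150 314.52666666666664 200.86 [ 0.59488178 -0.08125041  0.10003589] [[ 0.59490063 -0.08125018  0.1       ]]
```

View pics/c6.png

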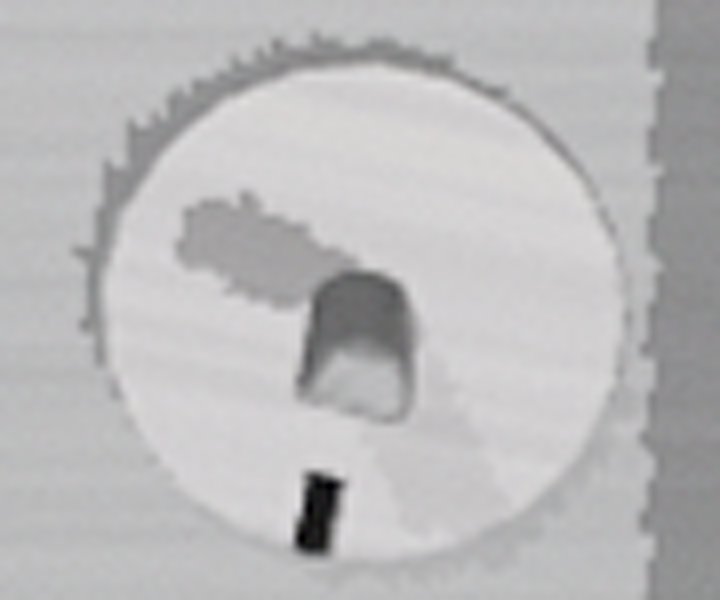

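move_arm(
  plan=[
    [0.15,3,-5,0,0.05],
    [0.15,7,-10,0,0.1],
    [0.15,11,-15,2,0.17],
    [0.15,15,-20,4,0.17],
    [0.15,18.8,-25,5,0.17],
    [0.15,18.8,-26,5,0.17],
    [0.15,18.8,-26,5,0.17],
    [0.15,18.8,-26,5,0.17],
    [0.15,18.8,-26,5,0.17],
  ],
)

```text
time_s: 8.25
ee_pos: [0.4309, -0.3637, 0.2268]
orientation: [0.0, -0.004, 1.0, -0.004]
contact_force: [-0.3, 0.4, 0.3]
grip_width: 0.0749
```

```bash
python3 - <<'E'
from h import *
shot('wrist','w7')
s=st();print({k:np.round(v,4).tolist() for k,v in s.items()})
E
```

```text
{'time_s': 8.3, 'joint_pos': [0.7491, 0.6381, -0.2213, 1.7827, 0.2068, 0.7385, 1.9949], 'joint_velocities': [0.0073, 0.0012, 0.0087, -0.0005, 0.0011, 0.0011, -0.0004], 'tau': [0.0391, -48.0137, -1.3602, -13.1156, 0.0559, 0.0504, -0.0032], 'ee_pos': [0.4306, -0.3641, 0.2268], 'orientation': [-0.0001, -0.0036, 1.0, -0.0044], 'contact_force': [0.4772, 0.0724, -0.4545], 'ft_torque': [-0.0139, 0.0167, -0.093], 'grip_width': 0.075}
```

View pics/w7.png

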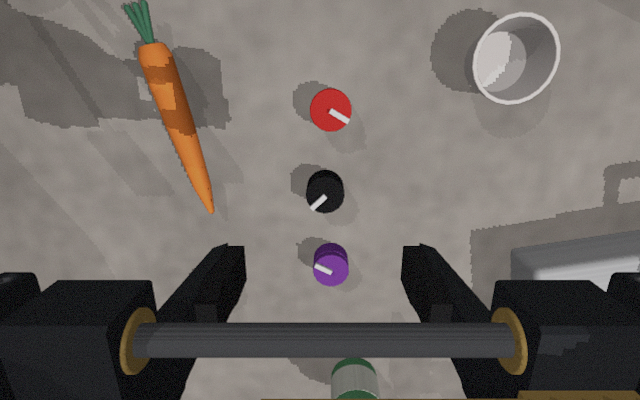

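Black knob at (325,190), its ridge running to (311,210); red at (331,109), purple at (331,265).

```bash
python3 - <<'E'
from h import *
from scipy.optimize import least_squares
im,W=cloud('wrist','w7')
g=im.astype(int).sum(-1)/3
sub=np.zeros(g.shape,bool);sub[162:222,298:352]=1
print('table',np.nanmedian(W[120:240,240:290,2]),'top',np.nanpercentile(W[sub][:,2],[80,95,99]))
kn=sub&(W[...,2]>.012)
m=sub&(W[...,2]>.0265);v,u=np.where(m);print(m.sum())
hull=cv2.convexHull(np.c_[u,v])[:,0]
c,_=cv2.findContours(m.astype(np.uint8),cv2.RETR_EXTERNAL,cv2.CHAIN_APPROX_NONE);p=max(c,key=len)[:,0]
Q=ray('wrist','w7',p[:,0],p[:,1],.03)
f=least_squares(lambda x:np.hypot(Q[:,0]-x[0],Q[:,1]-x[1])-x[2],[.46,-.365,.02],loss='soft_l1',f_scale=.001);print('knob',f.x)
r=m&(g>130);v,u=np.where(r);R_=ray('wrist','w7',u,v,.034);C=R_.mean(0)[:2];print('ridge n',len(u),C)
print('yaw by centroid',np.degrees(np.arctan2(*(C-f.x[:2])[::-1])),np.hypot(*(C-f.x[:2])))
d=np.linalg.svd(R_[:,:2]-C,full_matrices=False)[2][0];print('yaw by axis',np.degrees(np.arctan2(d[1],d[0])))
crop('w7',290,360,155,225,8,'c7')
E
```

```text
table 0.0017783558067836214 top [0.03165912 0.03285432 0.03617787]
1154
knob [ 0.45692787 -0.36260462  0.01963242]
ridge n 110 [ 0.46386609 -0.36966059]
yaw by centroid -45.4820781452068 0.009895739007010664
yaw by axis -45.71937268338722
```

View pics/c7.png

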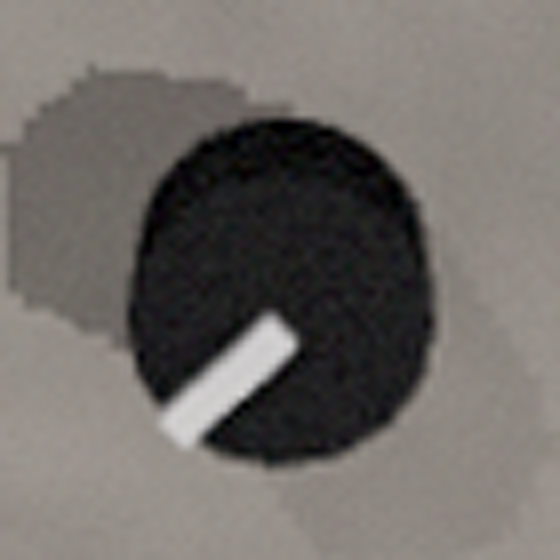

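move_arm(
  plan=[
    [0.3,-1.5,0.1,4,0],
    [0.3,-2.7,0.1,8,0],
    [0.3,-2.7,0.1,12,0],
    [0.3,-2.7,0.1,15,0],
    [0.3,-2.7,0.1,18,0],
    [0.3,-2.7,0.1,19.5,0],
    [0.3,-2.7,0.1,20.5,0],
    [0.3,-2.7,0.1,20.5,0],
  ],
)

```text
time_s: 9.3
ee_pos: [0.4577, -0.3646, 0.0218]
orientation: [-0.0, -0.004, 1.0, -0.004]
contact_force: [-1.2, -0.4, 0.1]
grip_width: 0.0617
```

```bash
python3 - <<'E'
from h import *
shot('wrist','w8');shot('side','s8')
s=st();print({k:np.round(v,4).tolist() for k,v in s.items()})
crop('s8',270,400,240,340,5,'c8')
E
```

```text
{'time_s': 9.4, 'joint_pos': [0.6559, 0.9754, -0.1143, 1.8216, 0.2968, 0.3556, 1.8909], 'joint_velocities': [0.0015, -0.0077, -0.0021, -0.0001, 0.0006, -0.0007, -0.0009], 'tau': [-0.1104, -54.7922, -0.1502, -6.5799, 0.027, 0.0646, -0.0002], 'ee_pos': [0.4581, -0.3651, 0.0225], 'orientation': [0.0005, -0.0036, 1.0, -0.0048], 'contact_force': [0.1628, -0.6481, 0.3083], 'ft_torque': [-0.0098, -0.0284, 0.0194], 'grip_width': 0.0617}
```

View pics/w8.png

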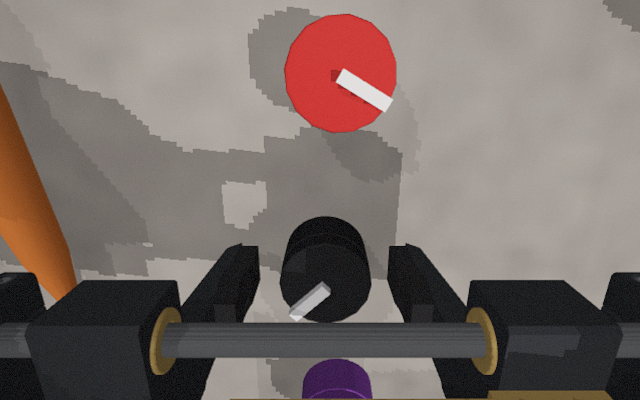

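View pics/c8.png

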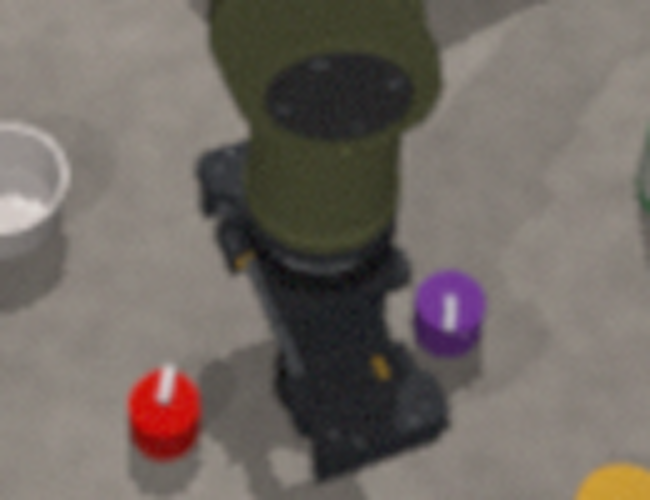

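The black knob sits between the fingers; neighbours clear. Checking its position at close range.

```bash
python3 - <<'E'
from h import *
from scipy.optimize import least_squares
im,W=cloud('wrist','w8');g=im.astype(int).sum(-1)/3
sub=np.zeros(g.shape,bool);sub[210:322,270:382]=1
print('table',np.nanmedian(W[100:200,430:560,2]))
m=sub&(W[...,2]>.0285)&(W[...,2]<.04);
c,_=cv2.findContours(m.astype(np.uint8),cv2.RETR_EXTERNAL,cv2.CHAIN_APPROX_NONE);p=max(c,key=len)[:,0];p=p[p[:,1]<318]
Q=ray('wrist','w8',p[:,0],p[:,1],.03+.0016)
f=least_squares(lambda x:np.hypot(Q[:,0]-x[0],Q[:,1]-x[1])-x[2],[.46,-.365,.02],loss='soft_l1',f_scale=.001);print('knob',f.x,np.std(f.fun))
r=m&(g>120);v,u=np.where(r);R_=ray('wrist','w8',u,v,.0356)[:,:2];C=R_.mean(0);d=np.linalg.svd(R_-C,full_matrices=False)[2][0]
print(C,np.degrees(np.arctan2(d[1],d[0])),np.degrees(np.arctan2(*(C-f.x[:2])[::-1])))
E
```

```text
table 0.0016638192381738803
knob [ 0.45586758 -0.36270713  0.01965143] 0.0005967106644074949
[ 0.46263564 -0.36915587] -51.583503441366936 -43.616017942289986
```

move_arm(
  plan=[
    [0.3,0.15,0.2,0.5,0],
    [0.3,0.15,0.2,0.85,0],
    [0.3,0.15,0.2,0.85,0],
    [0.7,0.15,0.2,0.85,0],
    [1,0.15,0.2,0.85,0],
    [1,0.15,0.2,0.85,0],
    [1,0.15,0.2,0.85,0],
  ],
)

```text
time_s: 10.28
ee_pos: [0.4567, -0.3632, 0.0141]
orientation: [0.001, -0.003, 1.0, -0.005]
contact_force: [0.8, -0.2, 0.2]
grip_width: 0.0391
```

```bash
python3 - <<'E'
from h import *
shot('wrist','w9')
s=st();print({k:np.round(v,4).tolist() for k,v in s.items()})
E
```

```text
{'time_s': 10.325, 'joint_pos': [0.6508, 0.9885, -0.1073, 1.8285, 0.2995, 0.3346, 1.8862], 'joint_velocities': [-0.0001, 0.0002, 0.0027, 0.0003, -0.0004, 0.0004, -0.0004], 'tau': [-0.031, -55.0586, -0.038, -6.2399, 0.0265, 0.0511, 0.0002], 'ee_pos': [0.4566, -0.3633, 0.0141], 'orientation': [0.0006, -0.0035, 1.0, -0.0049], 'contact_force': [-0.4076, 0.1239, 0.4307], 'ft_torque': [0.0372, -0.0054, 0.0173], 'grip_width': 0.0392}
```

View pics/w9.png

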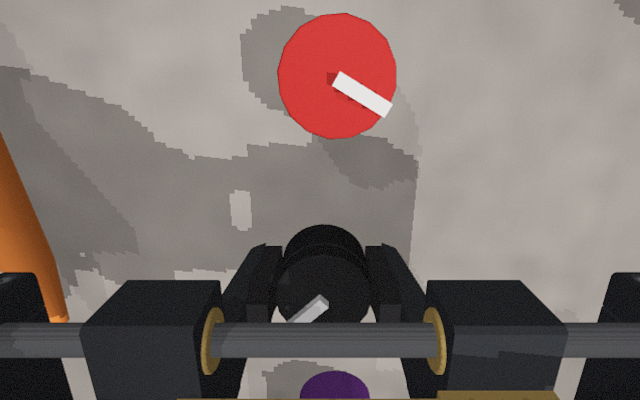

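Gripped: opening 39.2 mm, with the knob square between the pads. Now lift, carry to above the shaft, and turn the knob by +42.3° of yaw (-0.74 about tool z).

move_arm(
  plan=[
    [1,0,0,-3,0],
    [1,0,0,-8,0],
    [1,0,0,-13,0],
    [1,-2,4,-17,-0.1],
    [1,-5,9,-18,-0.25],
    [1,-8,14,-18,-0.4],
    [1,-11,19,-18,-0.55],
    [1,-13,24,-18,-0.7],
    [1,-14.3,28.1,-18,-0.74],
    [1,-14.3,28.1,-18,-0.74],
  ],
)

```text
time_s: 11.58
ee_pos: [0.5984, -0.0738, 0.1916]
orientation: [-0.0, -0.368, 0.93, -0.003]
contact_force: [0.4, -1.1, -0.7]
grip_width: 0.0396
```

move_arm(
  plan=[
    [1,0,0,0,0],
    [1,0,0,0,0],
  ],
)

```text
time_s: 11.82
ee_pos: [0.5979, -0.075, 0.1914]
orientation: [-0.0, -0.368, 0.93, -0.003]
contact_force: [-1.0, -0.5, -1.4]
grip_width: 0.0389
```

```bash
python3 - <<'E'
from h import *
shot('wrist','w10');shot('side','s10');shot('top','t10')
s=st();print({k:np.round(v,4).tolist() for k,v in s.items()})
q=s['orientation'];M=R.from_quat([q[1],q[2],q[3],q[0]]).as_matrix();print(M.round(3));print('tool y yaw',np.degrees(np.arctan2(M[1,1],M[0,1])))
d=np.array([.5975,-.0812,.15])-s['ee_pos'];print('to shaft in tool',(M.T@d*100).round(2))
crop('s10',290,420,150,250,5,'c10')
E
```

```text
{'time_s': 11.975, 'joint_pos': [0.2549, 0.7475, -0.3712, 1.6896, 0.3709, 0.7728, 2.0294], 'joint_velocities': [-0.0029, -0.0009, -0.0038, -0.0021, 0.0, -0.0004, 0.0003], 'tau': [-0.1618, -52.6112, -3.6478, -13.0175, 0.0534, 0.0596, 0.0009], 'ee_pos': [0.5981, -0.0751, 0.1916], 'orientation': [-0.0003, -0.3676, 0.93, -0.0035], 'contact_force': [1.0543, 0.0342, -0.6145], 'ft_torque': [0.0527, 0.0113, -0.0564], 'grip_width': 0.0392}
[[-0.73  -0.684  0.002]
 [-0.684  0.73  -0.007]
 [ 0.003 -0.006 -1.   ]]
tool y yaw 133.1345412488052
to shaft in tool [ 0.45 -0.38  4.16]
```

View pics/w10.png

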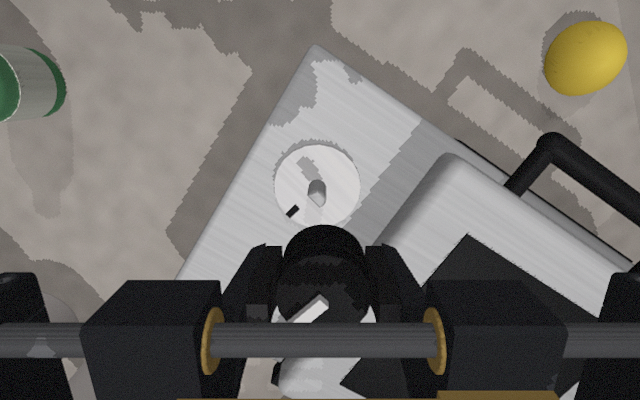

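View pics/c10.png

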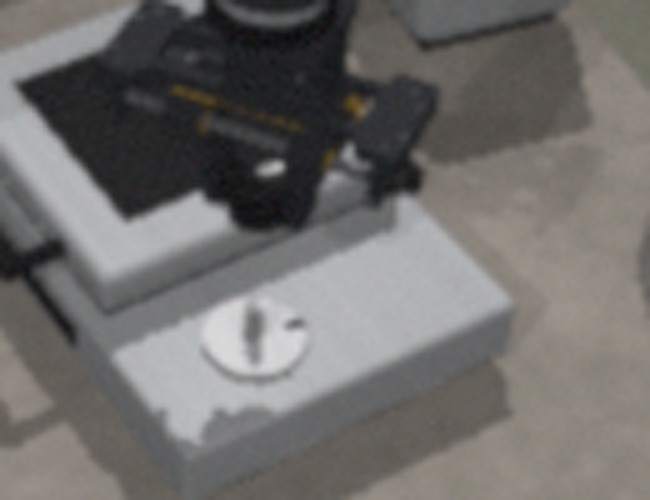

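The wrist view shows the bezel at (317,186), mark (293,211), shaft (317,190), and the ridge in hand from (322,300) to about (290,322). Comparing mark and ridge directions and re-measuring the shaft.

```bash
cat > bez.py <<'E'
from h import *
from scipy.optimize import least_squares
def bezel(fn,box,mbox,zb=.071):
    im,W=cloud('wrist',fn);g=im.astype(int).sum(-1)/3
    sub=np.zeros(g.shape,bool);sub[box[2]:box[3],box[0]:box[1]]=1
    m=(sub&(abs(W[...,2]-.0728)<.0035)).astype(np.uint8)
    n,l,s_,c=cv2.connectedComponentsWithStats(m);i=1+np.argmax(s_[1:,4])
    cs,_=cv2.findContours((l==i).astype(np.uint8),cv2.RETR_EXTERNAL,cv2.CHAIN_APPROX_NONE);p=max(cs,key=len)[:,0]
    Q=ray('wrist',fn,p[:,0],p[:,1],zb)
    f=least_squares(lambda x:np.hypot(Q[:,0]-x[0],Q[:,1]-x[1])-x[2],[.597,-.081,.034],loss='soft_l1',f_scale=.0007)
    s2=np.zeros(g.shape,bool);s2[mbox[2]:mbox[3],mbox[0]:mbox[1]]=1
    v,u=np.where(s2&(g<70));M=ray('wrist',fn,u,v,zb)[:,:2].mean(0)
    t=sub&(W[...,2]>.095)&(W[...,2]<.108)
    print('bezel',f.x.round(4),'mark',len(u),M.round(4),'yaw',np.degrees(np.arctan2(*(M-f.x[:2])[::-1])).round(2),np.hypot(*(M-f.x[:2])).round(4),'tip',t.sum(),W[t].mean(0).round(4))
    return f.x
E
python3 - <<'E'
from bez import *
bezel('w10',(265,370,135,232),(280,306,200,220))
bezel('w6',(275,355,155,232),(300,318,212,228))
for fn,dz in (('w9',.0),('w10',.1775)):
    im,W=cloud('wrist',fn);g=im.astype(int).sum(-1)/3
    z=np.load('pics/'+fn+'.npz');
    sub=np.zeros(g.shape,bool);sub[292:322,280:330]=1
    r=sub&(g>120)&(abs(W[...,2]-(z['p'][2]+.02))<.006);v,u=np.where(r)
    Q=ray('wrist',fn,u,v,z['p'][2]+.0199)[:,:2];C=Q.mean(0);d=np.linalg.svd(Q-C,full_matrices=False)[2][0]
    rr=cv2.minAreaRect(np.c_[u,v].astype(np.float32));print(fn,len(u),C-z['p'][:2],np.degrees(np.arctan2(d[1],d[0])),rr)
crop('w10',260,390,200,330,5,'c11')
crop('w9',260,390,200,330,5,'c12')
E
```

```text
bezel [ 0.5974 -0.0813  0.0335] mark 76 [ 0.6255 -0.0825] yaw -2.42 0.0281 tip 259 [ 0.5953 -0.0819  0.1005]
bezel [ 0.5984 -0.0809  0.0335] mark 33 [ 0.6265 -0.0825] yaw -3.34 0.0282 tip 137 [ 0.5958 -0.0808  0.1006]
w9 441 [ 0.00526498 -0.00277768] -45.01862384395085 ((307.05169677734375, 312.8572998046875), (18.01372718811035, 45.366153717041016), 58.570438385009766)
w10 375 [0.0064779  0.00193292] -8.086695330150683 ((308.91802978515625, 313.4016418457031), (15.364424705505371, 39.051246643066406), 50.194427490234375)
```

View pics/c11.png

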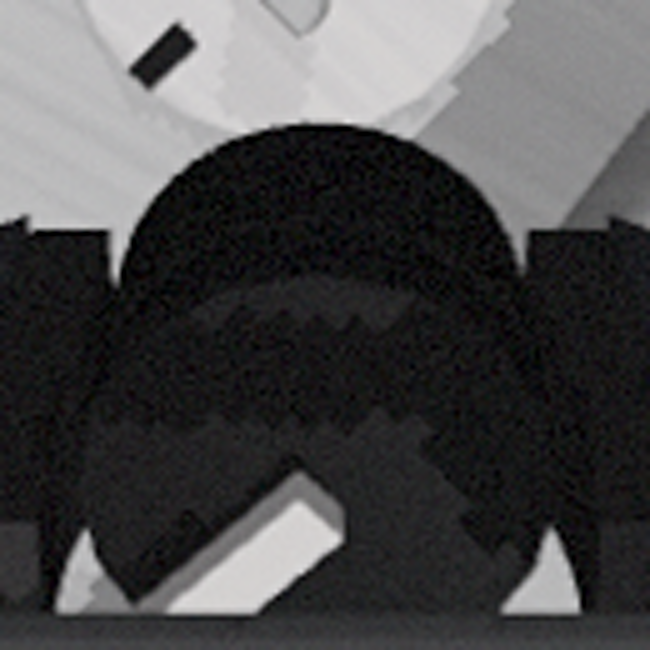

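View pics/c12.png

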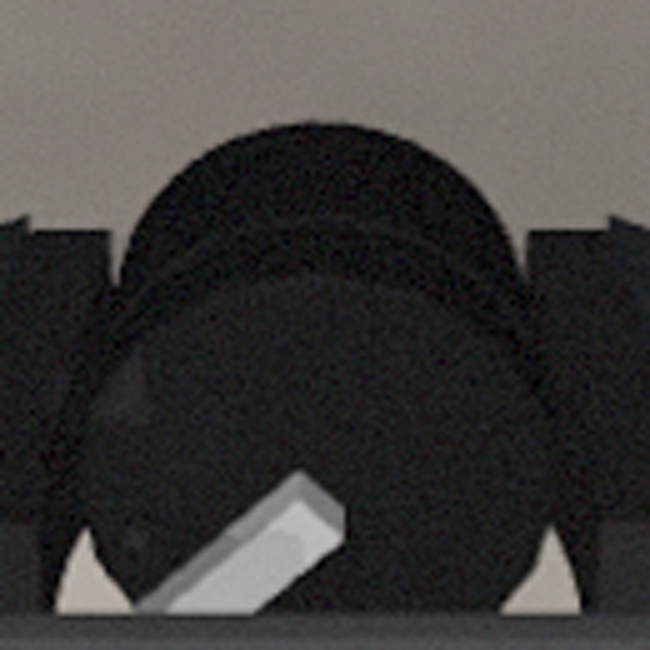

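move_arm(
  plan=[
    [1,0.3,-0.2,2,0],
    [1,0.5,-0.38,4,0],
    [1,0.5,-0.38,5.5,0],
    [1,0.5,-0.38,6.7,0],
    [1,0.5,-0.38,6.7,0],
    [1,0.5,-0.38,6.7,0],
  ],
)

```text
time_s: 12.72
ee_pos: [0.5976, -0.0815, 0.125]
orientation: [0.0, -0.368, 0.93, -0.004]
contact_force: [-1.2, 0.5, -0.5]
grip_width: 0.0391
```

```bash
python3 - <<'E'
from h import *
shot('wrist','w11');shot('side','s11')
s=st();print({k:np.round(v,4).tolist() for k,v in s.items()})
q=s['orientation'];M=R.from_quat([q[1],q[2],q[3],q[0]]).as_matrix();print('tool y yaw',np.degrees(np.arctan2(M[1,1],M[0,1])))
d=np.array([.5970,-.0813,.09])-s['ee_pos'];print('to shaft in tool',(M.T@d*100).round(2))
a=cv2.resize(cv2.imread('pics/s11.png')[170:245,310:400],(720,600),interpolation=cv2.INTER_CUBIC);cv2.imwrite('pics/c13.png',a)
E
```

```text
{'time_s': 12.825, 'joint_pos': [0.2397, 0.8378, -0.3261, 1.7348, 0.4241, 0.6362, 1.9934], 'joint_velocities': [-0.0004, 0.0001, 0.0019, 0.0008, 0.0004, -0.0002, -0.0007], 'tau': [-0.0099, -54.1512, -3.2281, -10.8297, 0.0499, 0.0659, 0.0008], 'ee_pos': [0.5976, -0.0816, 0.1252], 'orientation': [0.0003, -0.3676, 0.93, -0.0037], 'contact_force': [-0.0024, -0.3395, -0.4226], 'ft_torque': [0.0642, 0.0399, -0.079], 'grip_width': 0.0389}
tool y yaw 133.1401310276612
to shaft in tool [0.02 0.09 3.52]
```

View pics/c13.png

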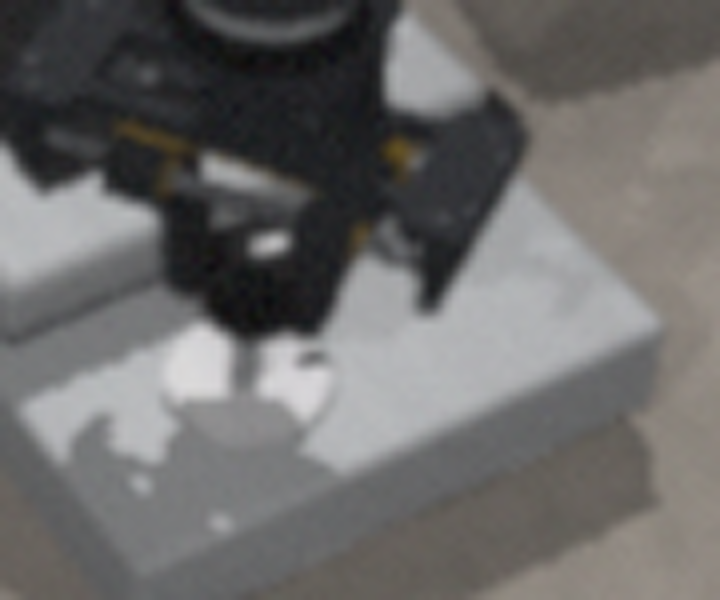

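View pics/w11.png

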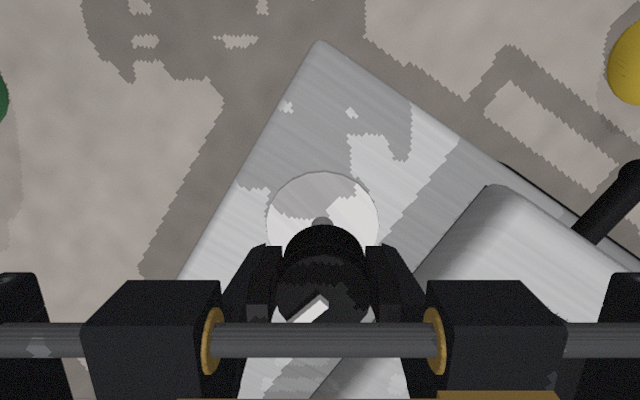

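The knob hangs just above the shaft (side crop: shaft at (247,365), knob directly above; wrist view: shaft at (322,222), centred on the knob). Lowering slowly while watching the force.

move_arm(
  plan=[
    [1,0,0.05,0.6,0],
    [1,0,0.05,1.0,0],
    [1,0,0.05,1.3,0],
    [1,0,0.05,1.5,0],
    [1,0,0.05,1.6,0],
  ],
)

```text
time_s: 13.45
ee_pos: [0.5975, -0.0816, 0.1092]
orientation: [0.0, -0.368, 0.93, -0.004]
contact_force: [-0.2, -1.0, 1.3]
grip_width: 0.0393
```

The knob is 5 mm past the tip with hardly any force, so the D is engaged. Continuing down.

move_arm(
  plan=[
    [1,0,0,0.3,0],
    [1,0,0,0.6,0],
    [1,0,0,0.9,0],
    [1,0,0,1.2,0],
    [1,0,0,1.4,0],
  ],
)

```text
time_s: 14.08
ee_pos: [0.5976, -0.0821, 0.0951]
orientation: [0.0, -0.367, 0.93, -0.004]
contact_force: [1.2, -2.4, 1.0]
grip_width: 0.0393
```

move_arm(
  plan=[
    [1,0,0,0.2,0],
    [1,0,0,0.4,0],
    [1,0,0,0.6,0],
    [1,0,0,0.7,0],
    [1,0,0,0.7,0],
  ],
)

```text
time_s: 14.7
ee_pos: [0.5978, -0.0822, 0.089]
orientation: [0.0, -0.367, 0.93, -0.004]
contact_force: [-1.7, -2.1, 9.0]
grip_width: 0.0393
```

move_arm(
  plan=[
    [1,0,0,0.1,0],
    [1,0,0,0.2,0],
    [1,0,0,0.2,0],
    [1,0,0,0.2,0],
  ],
)

```text
time_s: 15.2
ee_pos: [0.5979, -0.0822, 0.0888]
orientation: [0.001, -0.367, 0.93, -0.005]
contact_force: [-3.7, -1.9, 15.9]
grip_width: 0.0389
```

```bash
python3 - <<'E'
from h import *
shot('wrist','w12');shot('side','s12')
s=st();print({k:np.round(v,4).tolist() for k,v in s.items()})
a=cv2.resize(cv2.imread('pics/s12.png')[170:245,310:400],(720,600),interpolation=cv2.INTER_CUBIC);cv2.imwrite('pics/c14.png',a)
E
```

```text
{'time_s': 15.3, 'joint_pos': [0.2214, 0.8906, -0.2939, 1.7512, 0.4528, 0.5627, 1.9673], 'joint_velocities': [-0.0009, -0.0005, -0.0001, 0.0002, 0.0016, -0.0004, -0.0007], 'tau': [-1.4698, -46.4993, -3.4468, -9.0847, -0.0674, -1.2304, 0.0018], 'ee_pos': [0.5978, -0.0822, 0.0888], 'orientation': [0.0007, -0.3674, 0.9301, -0.0049], 'contact_force': [-3.9154, -2.2008, 16.0328], 'ft_torque': [-0.3534, 0.8096, 0.0026], 'grip_width': 0.0393}
```

View pics/c14.png

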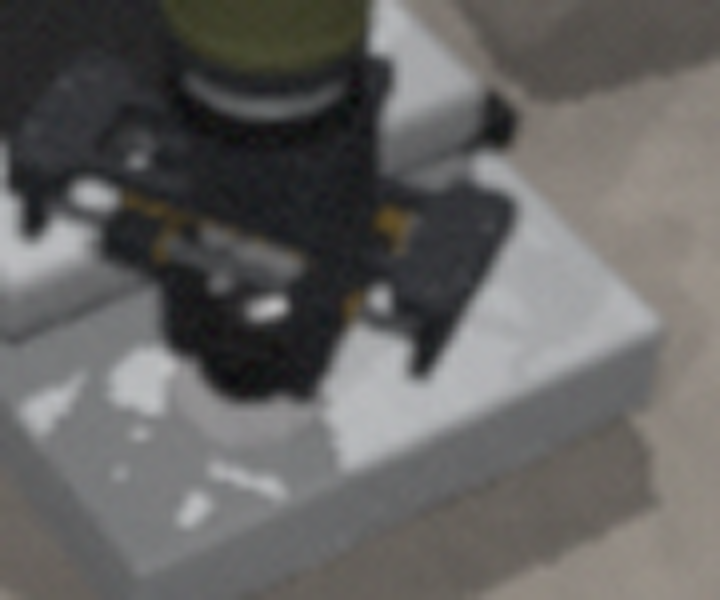

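View pics/w12.png

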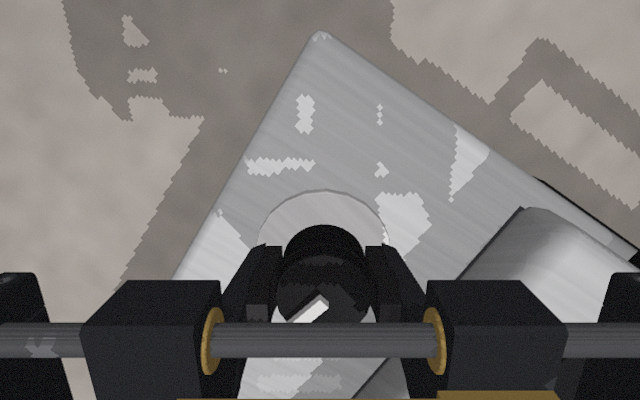

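The force is 16 N, above the 10 N stop force. TCP height is 0.0888 against 0.0891 predicted, and the last 7 N moved it only 0.2 mm, so the shaft is on its stop. The ridge is still at (308,312), so the knob hasn't slipped. One last look at the whole scene before handing in.

```bash
python3 - <<'E'
from h import *
shot('top','t13')
a,b=np.load('pics/top0.npz'),np.load('pics/t13.npz')
s=st();print(s['time_s'],np.round(s['contact_force'],2),np.round(s['ee_pos'],4))
im,W=cloud('side','s12');print('lid z near',[W[v,u].round(3).tolist() for u,v in((360,165),(340,180),(335,160))])
E
```

```text
15.35 [-4.45 -2.04 15.23] [ 0.5978 -0.0822  0.0888]
lid z near [[0.805, 0.203, -0.003], [0.576, -0.11, 0.263], [0.565, -0.094, 0.326]]
```

View pics/t13.png

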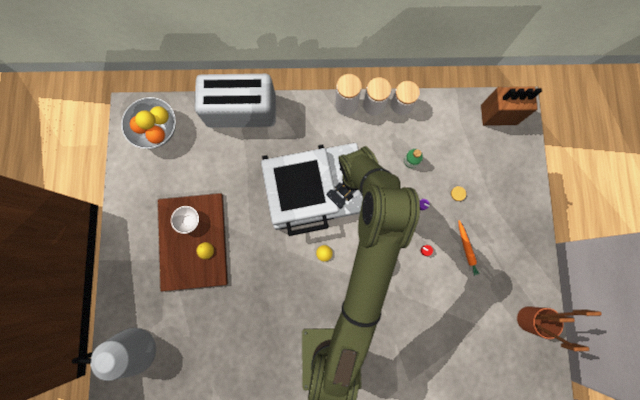

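View pics/s12.png

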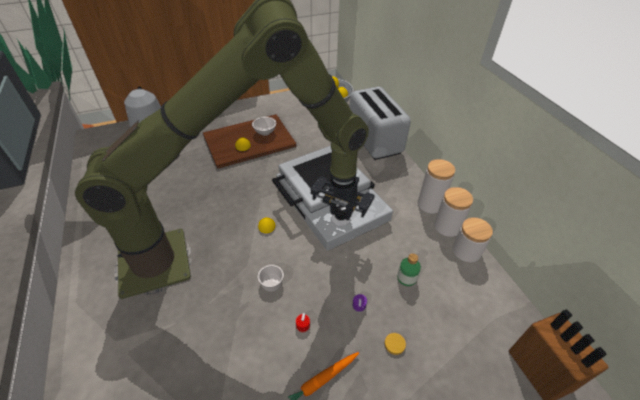

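```bash
python3 - <<'E'
from h import *
im,W=cloud('top','t13')
for b in((285,315,150,156),(275,290,160,215),(290,320,210,215),(285,315,170,200)): print(b,np.nanmedian(W[b[2]:b[3],b[0]:b[1]].reshape(-1,3),0).round(4))
v,u=np.mgrid[165:205,280:318];P=W[165:205,280:318].reshape(-1,3);P=P[~np.isnan(P[:,0])]
c=np.linalg.lstsq(np.c_[P[:,:2],np.ones(len(P))],P[:,2],rcond=None)[0];print('slope',c)
E
```

```text
(285, 315, 150, 156) [0.7315 0.1012 0.1034]
(275, 290, 160, 215) [0.6016 0.1623 0.1076]
(290, 320, 210, 215) [0.511  0.0837 0.1064]
(285, 315, 170, 200) [0.6094 0.1003 0.1084]
slope [-0.00168707 -0.00167483  0.10940628]
```

The lid is level (slope about 0.002) with its top at 0.107–0.108, so it is fully shut. Handing in.

```bash
python3 -c "
from cell import manip
print(manip.sign_off())"
```

```text
the job is handed in; nothing more can be done
None
```

The job is done and handed in at about 15.4 s, with the arm still gripping the knob and pressing it down.

- **Lid:** I pushed it down along its arc with closed fingers, at a few newtons. When it met its stop at the end, the fingertip force peaked briefly at about 43 N. The final check shows it level (slope about 0.002), with its top at 0.107–0.108 m against 0.107 m given.
- **Knob:** I picked the black one with the bright ridge, not the red or purple look-alikes. I turned it about 42° to match the shaft's flat at about −3° and pushed it on. It slid down with almost no force until the spring.
- **Final hold:** The TCP is at 0.0888 m, against 0.0891 m worked out for the shaft at its stop. The press was about 15–16 N, more than the 10 N needed at the stop, with 4–5 N sideways. The grip opening is 39 mm and the ridge looked the same in the hand, so there was no sign of slip.
- **Other things:** In the last top and side pictures they look where they were at the start, though the arm hides parts of the scene.
- **Disagreement between checks:** The cameras differed by a few millimetres on the open handle's height, and by about 1 mm on the shaft's position. Neither affected the result.

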